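# Show which objective goes in which port

## Task

Show the trainee which lens goes where: with the fingertips, point down at the long slim-nosed oil objective in the rack, about two centimetres above its front lens, and stay there for two seconds; then point in the same way at the open port of the nosepiece, the only one with neither a dust cap nor an objective in it, and finish while still pointing at it. The optics are clean, so touch nothing, lift nothing, and do not come down over any of the other objectives in the rack.

Things in the scene. Friction and masses are not known exactly. Their poses are not given: they have to be found in the camera images.
- obj_oil_front (a point): centre of the small front lens of the oil-immersion objective: the tallest and slimmest of the four objectives that stand loose, lens up, in the rack. Steel barrel 30 mm in diameter, standing 62 mm above the rack's top and tapering over its upper 25 mm to a nose 12 mm across. z up. All four objectives are of the same steel with a black knurled ring, in any of the seats
- obj_low_front (a point): front lens centre of the shortest objective in the rack: 32 mm in diameter, 32 mm above the rack's top, with a wide flat lens 21 mm across. z up
- obj_mid_front (a point): front lens centre of a plain stepped objective in the rack: 29 mm in diameter, 42 mm above the rack's top, its upper part 22 mm across. z up
- obj_collar_front (a point): front lens centre of the fat objective in the rack: 38 mm in diameter over its correction collar, 45 mm above the rack's top, its nose 25 mm across. z up
- rack: black rack, fixed, 116 mm (its x) by 168 mm (its y), top 24 mm above the bench, with 2 by 3 round seats at 52 mm pitch, two of them empty. Origin: centre of its underside, z up. It stands left or right of the middle of the bench, the nosepiece on the other side
- nosepiece: six-port nosepiece unit, fixed, ports up: base 150 by 96 mm, on it a round dark turret 120 mm in diameter, at any angle, its axis leaning 10 degrees. Origin under the turret on the bench, z up. Ports 38 mm apart in a ring, leaning outwards: one open, three under plastic caps, two with short objectives (tops at most 140 mm above the bench, the nearest about 65 mm from the open port)
- open_port (a point): centre of the mouth of the open port: a bare aluminium ring, 33 mm outside and 26 mm inside diameter, with a dark hole in it, 70 to 95 mm above the bench. Its neighbours on both sides are capped; the caps add about 10 mm to the rims under them. Its z axis is the turret's axis
- oil_bottle: small amber oil bottle with a black dropper cap, 28 mm in diameter, 72 mm tall, loose, between rack and nosepiece. Origin at the centre of its underside
- blower: black rubber air blower standing on its base, 52 mm in diameter, 112 mm tall with its nozzle, loose, between rack and nosepiece. Origin at the centre of its underside. Nothing on the bench within the arm's working area is taller than 140 mm
- canister: clear objective canister with a black cap and foot, 42 mm in diameter, 76 mm tall, loose, between rack and nosepiece. Origin at the centre of its underside

How it is judged (in metres and radians):
On the way, in this order (a step that is already met when the one before it is completed fails the run):
1. the fingertips point at the oil objective, just above its front lens, and stay there (horizontal distance between the grasp point and obj_oil_front below 0.015 m and distance between the grasp point and obj_oil_front below 0.065 m), for 1.5 s.
2. the fingertips point at the open port, just above its mouth (horizontal distance between the grasp point and open_port below 0.015 m and distance between the grasp point and open_port below 0.065 m), for 0.5 s.
At the end, for the whole second after the job is handed in: The fingers still point at the open port (grasp point within 15 mm sideways and 65 mm of its mouth: tips at most about 45 mm above); the rack's objectives upright and unmoved (4 mm), turret unturned, oil bottle, blower and canister unmoved (5 mm). The oil objective: same tolerances, 1.5 s (all of step 2 and distance of each of obj_oil_front, obj_low_front, obj_mid_front, obj_collar_front, open_port from where it was at the start of the episode below 0.004 m and angle between each of obj_oil_front, obj_low_front, obj_mid_front, obj_collar_front's own z axis and vertical below 0.08 rad and distance of each of oil_bottle, blower, canister from where it was at the start of the episode below 0.005 m); the robot touches nothing.
It fails at once if the robot touches something (contact force between any of the fingers, the arm and anything else above 0.3 N).
It fails at once if the fingertips come down over a wrong objective in the rack (grasp point within 15 mm sideways and 45 mm of its front lens: fingertips less than about 25 mm above it) ((horizontal distance between the grasp point and obj_low_front below 0.015 m and distance between the grasp point and obj_low_front below 0.045 m) or (horizontal distance between the grasp point and obj_mid_front below 0.015 m and distance between the grasp point and obj_mid_front below 0.045 m) or (horizontal distance between the grasp point and obj_collar_front below 0.015 m and distance between the grasp point and obj_collar_front below 0.045 m)).
It fails at once if an objective is lifted or knocked over (distance of any of obj_oil_front, obj_low_front, obj_mid_front, obj_collar_front from where it was at the start of the episode above 0.01 m).
It also fails if it takes over 42 s, if anything falls off the work surface, if the arm or the gripper's body presses on something with over 40 N, if the wrist force passes 120 N, or if a joint passes its speed limit or range.

## Robot

A 6-joint arm with a two-finger parallel gripper is mounted at the origin on the work surface. World frame = base frame: x ahead of the robot, y to its left, z up, the work surface at z = 0. Lengths are in mm, angles in rad, forces in N, time in s.
With the tool pointing down it reaches from about 275 to 1000 mm from the base axis. Payload 8.4 kg.
Tool frame: the origin (TCP) lies midway between the tips of the shut fingers; the grasp point (between the pads) lies 19 mm behind it; z points along the fingers, y is the direction in which the jaws open and shut (so a half turn about z gives the same grasp; the last joint's range is limited). The gripper opens to 85 mm and grips with 20 to 120 N. Pads are 22 mm wide; open, the fingers measure 114 mm over their backs; the gripper's body (76 mm by 85 mm) begins 54 mm behind the grasp point. The pads swing forward as they close: fully open they stand 13 mm farther back than shut.
Start: joints at [1.203, 0.353, 1.633, -0, 1.155, -0.002], TCP at [223.559, 583.652, 231.281] pointing down, gripper open.
Joint ranges: [-2.63, 2.63], [-0.92, 2.1], [0.06, 2.66], [-1.3, 4.44], [0, 2.69], [-3.02, 3.02]. Speed limits (rad/s): [2.22, 2.22, 2.79, 3.14, 3.14, 3.14].

## Interface

Orientations are given as [roll, pitch, yaw] about the fixed x, y, z axes, in that order (R = Rz(yaw) Ry(pitch) Rx(roll)).
In Python, from rig import * gives the robot as it stands.
- The arm moves only by the tool play_rows, never from a script. Its argument "moves" is a list of rows, each a list of 3 entries, a list of its own where there are three numbers: the shift along the tool's x, y, z in m, then the turn, a rotation vector about the tool's x, y, z in rad, then the opening in per cent of the stroke, from 0 (shut) to 100 (fully open). In form: [[[x, y, z], [rx, ry, rz], fingers], ...]. A call has 1 to 20 rows; each row shifts and turns the commanded pose from where the row before left it, along the tool's axes as they then stand; what a row does not reach is not made up. A row lasts 1/10 s, in which the tool goes at most 50 mm and 8.59 degrees, less where a joint would pass 70% of its speed; a pose out of reach is approached as far as the arm can. A call is refused whole if a number of a shift passes 0.05 or a number of a turn 0.15, either way. A call with a gripper value outside its range is refused whole. The fingers move at their own pace and stop on an object; "squeeze" is the grip in N (left out, the last holds). Time passes only in rows, so rows that do not move let the fingers close. It gives the time, the measured TCP pose, the force and the opening at its end, in the units of the state.
- sense(): the state, without advancing time (a new reading comes with each control period).
- grab_frame(name): name is "scene" or "top"; returns a dict with "pixels" (400x640x3 uint8, red, green, blue), "intrinsics" (3x3 intrinsics, pixels), "distortion" ([k1, k2, p1, p2, k3] as OpenCV has them; the pictures are not rectified), "R" (3x3) and "t" (3): a world point X has camera coordinates R X + t. Camera axes: x right, y down, z forward; pixel columns grow to the right and rows downward; lengths in mm; the calibration is good to about 2 mm. A picture is of the moment at which its call begins. There is no depth.
- sign_off(): hands the job in, once; it reports no verdict.
The state is a dict: "clock": time; "qpos": joint angles; "qvel": joint speeds; "joint_efforts": joint torques, N m; "eef_pos": TCP position; "tcp_rot": TCP orientation; "contact_force": force on the tool from outside, world axes, zero at the start; "wrist_torque": the same for the moment, N m; "opening": opening from 0.0 (shut) to 1.0 (fully open).
Only numpy, scipy, OpenCV 4.12 (cv2) and the standard library are available. Lean on these libraries where they do the work, as an engineer would, in place of code of your own. Each camera call takes 0.05 s, during which the arm holds its last target. There are 200 camera calls.

## Working session

There is one attempt and no reset: what is moved stays moved. The work goes in short steps, Python scripts to look and compute and a tool call to move; the robot and the scene stay as the last step left them, time stands still between calls to the robot, and variables do not carry over. Pictures are saved under pics/ and viewed, about 8 in all and at most 12, crops included, and the job is handed in when it is done.

Besides the shell and the picture viewer there is one more tool, called after "Call:" as name(argument=value, ...) on one line, values as JSON. play_rows: Moves the arm, as the interface text tells. Its arguments: {"type":"object","properties":{"moves":{"type":"array"},"squeeze":{"type":"number"}},"required":["moves"]}

```bash
mkdir -p pics
cat > h.py <<'E'
from rig import *
import numpy as np, cv2, pickle
def ray(f,u,v):
    p=cv2.undistortPoints(np.array([[[u,v]]],float),np.array(f["intrinsics"],float),np.array(f["distortion"],float))[0,0]
    R=np.array(f["R"]);t=np.array(f["t"]);d=R.T@np.array([p[0],p[1],1.]);return -R.T@t,d/np.linalg.norm(d)
def onz(f,u,v,z):
    c,d=ray(f,u,v);return c+d*(z-c[2])/d[2]
def tri(fs,ps):
    A=np.zeros((3,3));b=np.zeros(3);L=[]
    for f,p in zip(fs,ps):
        c,d=ray(f,*p);P=np.eye(3)-np.outer(d,d);A+=P;b+=P@c;L.append((c,P))
    x=np.linalg.solve(A,b);return x,[np.linalg.norm(P@(x-c)) for c,P in L]
def proj(f,X):
    return cv2.projectPoints(np.array([X],float),cv2.Rodrigues(np.array(f["R"],float))[0],np.array(f["t"],float),np.array(f["intrinsics"],float),np.array(f["distortion"],float))[0][0,0]
def save(n,f): cv2.imwrite(f"pics/{n}.png",f["pixels"][:,:,::-1])
E
python3 - <<'E'
from h import *
s=sense();print(s["clock"],s["eef_pos"],s["tcp_rot"],s["opening"])
for n in("scene","top"):
    f=grab_frame(n);save(n+"0",f);pickle.dump(f,open(n+".pkl","wb"));print(n,-np.array(f["R"]).T@np.array(f["t"]),f["intrinsics"])
E
```

```text
0.0 [223.37659512 583.19538929 230.56321361] [-3.14020039e+00  2.09270082e-05  2.77580283e+00] 0.9994593011672085
scene [ 767.43967342 -380.71230261  577.98790431] [[378.59582134   0.         319.82807945]
 [  0.         378.59582134 198.3768386 ]
 [  0.           0.           1.        ]]
top [375.6209097  -20.67441795 814.13992317] [[450.72979486   0.         321.08945702]
 [  0.         450.72979486 196.40167071]
 [  0.           0.           1.        ]]
```

View pics/top0.png

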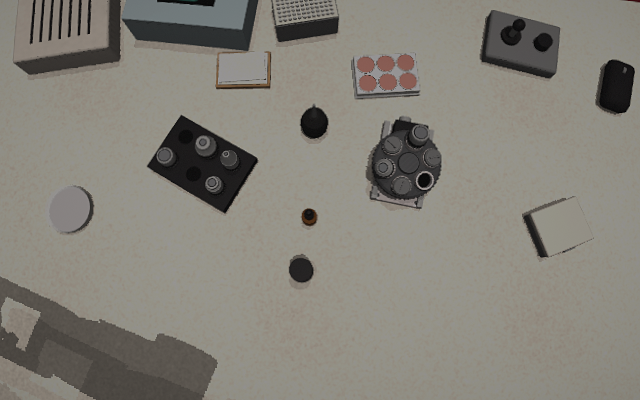

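View pics/scene0.png

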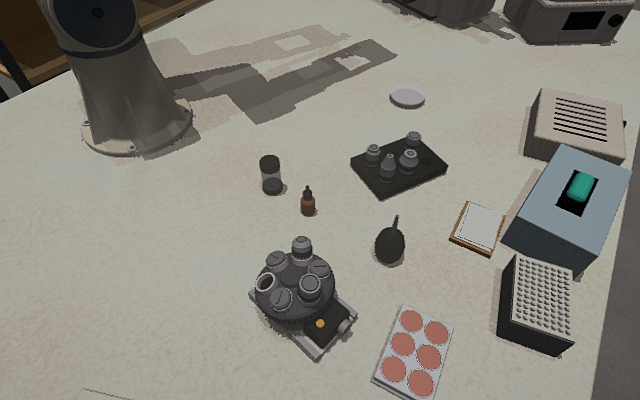

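The top view shows the rack at (203,163) with objectives at about (166,156), (205,146), (229,158) and (213,185). The nosepiece is at (405,163), with the open port near (424,180). The scene view shows the rack at (400,165) and the open port at (265,283). Next I'll zoom in on both.

Run:
```python
from h import *
a=pickle.load(open("top.pkl","rb"))["pixels"];b=pickle.load(open("scene.pkl","rb"))["pixels"]
r=lambda i,x,y,w,h,s:cv2.resize(i[y:y+h,x:x+w],None,fx=s,fy=s,interpolation=cv2.INTER_CUBIC)
A=np.hstack([r(a,144,110,120,100,3.33),r(a,364,110,120,100,3.33)])
B=np.hstack([r(b,345,115,120,100,3.33),r(b,240,225,120,100,3.33)])
o=np.vstack([A,B])[:600,:800];print(o.shape);cv2.imwrite("pics/crop.png",np.clip(o[:,:,::-1].astype(float)*1.5,0,255).astype(np.uint8))
cv2.imwrite("pics/crop.png",cv2.resize(cv2.imread("pics/crop.png"),(720,600)) if 0 else cv2.imread("pics/crop.png"))
```

```text
(600, 800, 3)
```

View pics/crop.png

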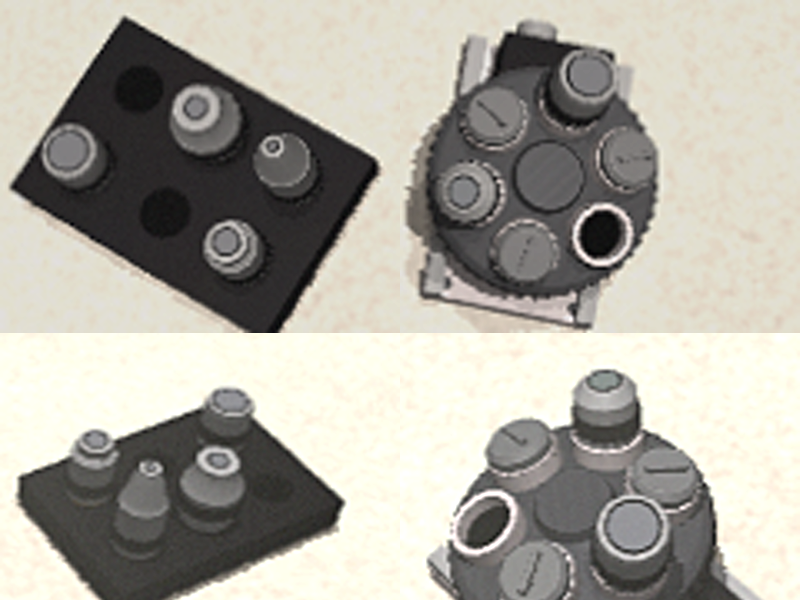

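The crop shows the oil objective's tip at (272,146) in the top view and (150,466) in the scene view. The open ring is at (603,236) and (487,524). Next I'll triangulate both, plus the other objectives.

Run:
```python
from h import *
T=pickle.load(open("top.pkl","rb"));S=pickle.load(open("scene.pkl","rb"))
k=1/3.33
g=lambda x,y,ox,oy,cx,cy:(ox+(x-cx+.5)*k-.5,oy+(y-cy+.5)*k-.5)
P={"oil":((272,146),(150,466)),"low":((67,147),(233,398)),"mid":((226,241),(97,439)),"collar":((196,108),(219,461))}
for n,(a,b) in P.items():
    x,r=tri([T,S],[g(*a,144,110,0,0),g(*b,345,115,0,333)]);print(n,x.round(1),np.round(r,1))
    
for n,a,b in [("port",(603,236),(487,524)),("objN1",(590,74),(604,381)),("objN2",(463,188),(635,523))]:
    x,r=tri([T,S],[g(*a,364,110,400,0),g(*b,240,225,400,333)]);print(n,x.round(1),np.round(r,1))
z={"oil":86,"low":56,"mid":66,"collar":69}
for n,(a,b) in P.items(): print(n,onz(T,*g(*a,144,110,0,0),z[n]).round(1),onz(S,*g(*b,345,115,0,333),z[n]).round(1))
```

```text
oil [587.1 139.   87.9] [0.4 0.4]
low [592.1 254.7  59.8] [0.2 0.2]
mid [542.  163.7  68. ] [0. 0.]
collar [612.3 184.8  69.4] [0.1 0.1]
port [ 553.9 -197.7   77. ] [0.5 0.5]
objN1 [ 600.5 -167.2  187.3] [0. 0.]
objN2 [ 591.1 -135.4   20.2] [1.1 1.1]
oil [588.  139.6  86. ] [586.2 140.7  86. ]
low [593.4 256.2  56. ] [590.7 259.1  56. ]
mid [542.5 164.2  66. ] [541.1 165.8  66. ]
collar [612.5 184.9  69. ] [612.1 185.1  69. ]
```

Oil lens is at about (587,139.5,87) and the seat pitch of 52 mm checks out. Port is at about (554,-198,77). Now I'll close the fingers and move above the oil objective at a safe height.

Call:
play_rows(moves=[[[-0.025,-0.0142,0],[0,0,0],0],[[-0.025,-0.0142,0],[0,0,0],0],[[-0.025,-0.0142,0],[0,0,0],0],[[-0.025,-0.0142,0],[0,0,0],0],[[-0.025,-0.0142,0],[0,0,0],0],[[-0.025,-0.0142,0],[0,0,0],0],[[-0.025,-0.0142,0],[0,0,0],0],[[-0.025,-0.0142,0],[0,0,0],0],[[-0.025,-0.0142,0],[0,0,0],0],[[-0.025,-0.0142,0],[0,0,0],0],[[-0.025,-0.0142,0],[0,0,0],0],[[-0.025,-0.0142,0],[0,0,0],0],[[-0.025,-0.0142,0],[0,0,0],0],[[-0.025,-0.0142,0],[0,0,0],0],[[-0.025,-0.0142,0],[0,0,0],0],[[-0.025,-0.0142,0],[0,0,0],0],[[-0.025,-0.0142,0],[0,0,0],0],[[-0.025,-0.0142,0],[0,0,0],0],[[-0.025,-0.0142,0],[0,0,0],0],[[-0.025,-0.0142,0],[0,0,0],0]])

```text
clock: 2.1
eef_pos: [589.3, 138.5, 230.9]
tcp_rot: [-3.141, -0.001, 2.776]
contact_force: [0.1, -0.7, 0.3]
opening: 0.001
```

Call:
play_rows(moves=[[[0.002,0,0.01],[0,0,0],0],[[0,0,0.015],[0,0,0],0],[[0,0,0.015],[0,0,0],0],[[0,0,0.015],[0,0,0],0],[[0,0,0.015],[0,0,0],0],[[0,0,0.01],[0,0,0],0],[[0,0,0.01],[0,0,0],0],[[0,0,0],[0,0,0],0]])

```text
clock: 2.9
eef_pos: [586.2, 140.3, 139.7]
tcp_rot: [-3.14, -0.002, 2.776]
contact_force: [-0.7, -0.6, -0.2]
opening: 0.002
```

Run:
```python
from h import *
r=lambda i,x,y,w,h,s:cv2.resize(i[y:y+h,x:x+w],None,fx=s,fy=s,interpolation=cv2.INTER_CUBIC)
T=grab_frame("top");S=grab_frame("scene");p=sense()["eef_pos"];print(p,proj(T,p),proj(S,p))
cv2.imwrite("pics/c2.png",np.hstack([r(T["pixels"],150,80,130,130,3),r(S["pixels"],325,75,130,130,3)])[:,:,::-1])
```

```text
[587.16497657 140.41287338 141.31963433] [217.85094046 143.87242994] [394.57767257 131.98920214]
```

View pics/c2.png

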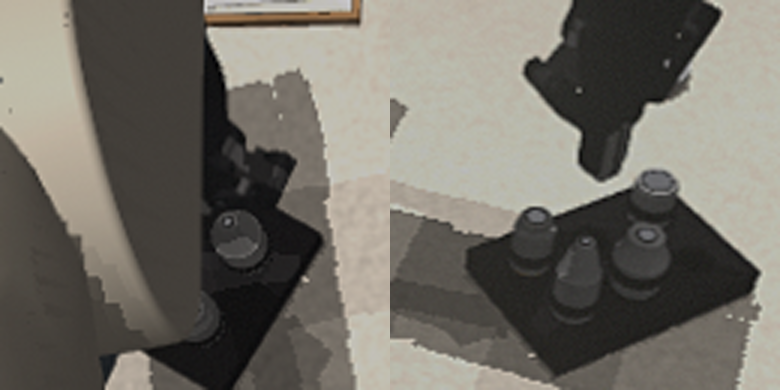

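The scene view shows the fingertips at pixel (395,134), against a projected (394.6,132). The oil lens is at (390,155), straight below, so calibration and target agree. I'll come down 32 mm and hold.

Call:
play_rows(moves=[[[0,0,0.008],[0,0,0],0],[[0,0,0.008],[0,0,0],0],[[0,0,0.008],[0,0,0],0],[[0,0,0.008],[0,0,0],0],[[0,0,0],[0,0,0],0],[[0,0,0],[0,0,0],0],[[0,0,0],[0,0,0],0],[[0,0,0],[0,0,0],0],[[0,0,0],[0,0,0],0],[[0,0,0],[0,0,0],0],[[0,0,0],[0,0,0],0],[[0,0,0],[0,0,0],0],[[0,0,0],[0,0,0],0],[[0,0,0],[0,0,0],0],[[0,0,0],[0,0,0],0],[[0,0,0],[0,0,0],0],[[0,0,0],[0,0,0],0],[[0,0,0],[0,0,0],0],[[0,0,0],[0,0,0],0],[[0,0,0],[0,0,0],0]])

```text
clock: 5.0
eef_pos: [587.0, 140.3, 109.3]
tcp_rot: [3.142, 0.0, 2.776]
contact_force: [-0.1, 0.0, 0.9]
opening: -0.0
```

Call:
play_rows(moves=[[[0,0,0],[0,0,0],0],[[0,0,0],[0,0,0],0],[[0,0,0],[0,0,0],0],[[0,0,0],[0,0,0],0],[[0,0,0],[0,0,0],0],[[0,0,0],[0,0,0],0],[[0,0,0],[0,0,0],0],[[0,0,0],[0,0,0],0]])

```text
clock: 5.8
eef_pos: [587.0, 140.3, 109.3]
tcp_rot: [-3.142, -0.0, 2.776]
contact_force: [-0.5, -0.2, -0.3]
opening: 0.001
```

Held 2.4 s about 22 mm above the lens. Next I'll rise and turn the jaw axis away from the two mounted objectives.

Call:
play_rows(moves=[[[0,0,-0.015],[0,0,0],0],[[0,0,-0.015],[0,0,0],0],[[0,0,-0.015],[0,0,0.1],0],[[0,0,-0.015],[0,0,0.1],0],[[0,0,-0.015],[0,0,0.1],0],[[0,0,-0.015],[0,0,0.1],0],[[0,0,-0.015],[0,0,0.1],0],[[0,0,-0.015],[0,0,0.1],0],[[0,0,0],[0,0,0.12],0],[[0,0,0],[0,0,0.12],0],[[0,0,0],[0,0,0.12],0],[[0,0,0],[0,0,0.12],0],[[0,0,0],[0,0,0.12],0],[[0,0,0],[0,0,0.12],0],[[0,0,0],[0,0,0.12],0],[[0,0,0],[0,0,0.12],0],[[0,0,0],[0,0,0.12],0],[[0,0,0],[0,0,0.12],0],[[0,0,0],[0,0,0.12],0],[[0,0,0],[0,0,0.071],0]])

```text
clock: 7.8
eef_pos: [587.4, 140.4, 231.1]
tcp_rot: [3.141, -0.002, 0.78]
contact_force: [0.4, 0.3, -0.7]
opening: -0.001
```

Call:
play_rows(moves=[[[-0.0175,0.0144,0],[0,0,0],0],[[-0.0175,0.0144,0],[0,0,0],0],[[-0.0175,0.0144,0],[0,0,0],0],[[-0.0175,0.0144,0],[0,0,0],0],[[-0.0175,0.0144,0],[0,0,0],0],[[-0.0175,0.0144,0],[0,0,0],0],[[-0.0175,0.0144,0],[0,0,0],0],[[-0.0175,0.0144,0],[0,0,0],0],[[-0.0175,0.0144,0],[0,0,0],0],[[-0.0175,0.0144,0],[0,0,0],0],[[-0.0175,0.0144,0],[0,0,0],0],[[-0.0175,0.0144,0],[0,0,0],0],[[-0.0175,0.0144,0],[0,0,0],0],[[-0.0175,0.0144,0],[0,0,0],0],[[-0.0175,0.0144,0],[0,0,0],0],[[0,0,0],[0,0,0],0],[[0,0,0],[0,0,0],0]])

```text
clock: 9.5
eef_pos: [554.1, -198.2, 230.5]
tcp_rot: [3.141, -0.001, 0.784]
contact_force: [0.2, -1.0, -0.4]
opening: 0.002
```

Directly above the port. I'll descend to about z = 140 and look.

Call:
play_rows(moves=[[[0,0,0.015],[0,0,0],0],[[0,0,0.015],[0,0,0],0],[[0,0,0.015],[0,0,0],0],[[0,0,0.015],[0,0,0],0],[[0,0,0.01],[0,0,0],0],[[0,0,0.01],[0,0,0],0],[[0,0,0.01],[0,0,0],0],[[0,0,0],[0,0,0],0]])

```text
clock: 10.3
eef_pos: [553.2, -197.8, 137.8]
tcp_rot: [-3.14, 0.001, 0.785]
contact_force: [0.2, -0.8, 0.1]
opening: 0.001
```

Run:
```python
from h import *
r=lambda i,x,y,w,h,s:cv2.resize(i[y:y+h,x:x+w],None,fx=s,fy=s,interpolation=cv2.INTER_CUBIC)
T=grab_frame("top");S=grab_frame("scene");p=sense()["eef_pos"];print(p,proj(S,p),proj(S,[554,-198,77]))
cv2.imwrite("pics/c3.png",np.hstack([r(T["pixels"],355,80,130,130,3),r(S["pixels"],220,200,130,130,3)])[:,:,::-1])
```

```text
[ 554.03312293 -198.08901293  139.2833799 ] [260.46108971 259.6688244 ] [265.34332738 282.22844915]
```

View pics/c3.png

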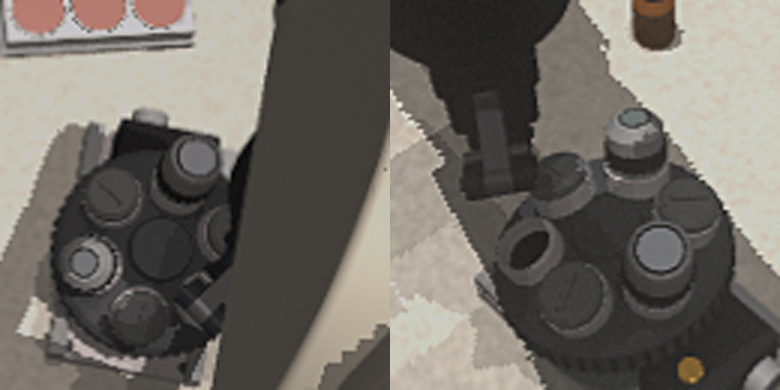

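The scene crop shows the fingertips near pixel (257,262), a few mm from the projected (260,260). The open ring is at (267,283), where it was measured, and the mounted objectives are well clear. I'll come down 35 mm to about 27 mm above the mouth.

Call:
play_rows(moves=[[[0,0,0.007],[0,0,0],0],[[0,0,0.007],[0,0,0],0],[[0,0,0.007],[0,0,0],0],[[0,0,0.007],[0,0,0],0],[[0,0,0.007],[0,0,0],0],[[0,0,0],[0,0,0],0],[[0,0,0],[0,0,0],0],[[0,0,0],[0,0,0],0],[[0,0,0],[0,0,0],0],[[0,0,0],[0,0,0],0],[[0,0,0],[0,0,0],0],[[0,0,0],[0,0,0],0],[[0,0,0],[0,0,0],0],[[0,0,0],[0,0,0],0],[[0,0,0],[0,0,0],0]])

```text
clock: 11.9
eef_pos: [553.9, -198.0, 104.3]
tcp_rot: [3.142, 0.0, 0.785]
contact_force: [-0.7, -0.9, 0.0]
opening: 0.004
```

Run:
```python
from h import *
r=lambda i,x,y,w,h,s:cv2.resize(i[y:y+h,x:x+w],None,fx=s,fy=s,interpolation=cv2.INTER_CUBIC)
S=grab_frame("scene");p=sense()["eef_pos"];print(p,proj(S,p))
c=r(S["pixels"],220,200,130,130,4)[:,:,::-1].astype(float)*1.8
cv2.imwrite("pics/c4.png",np.clip(c,0,255))
```

```text
[ 553.94649563 -198.01917478  104.26999936] [263.28369861 272.80276436][ WARN:0@2.457] global loadsave.cpp:1063 imwrite_ Unsupported depth image for selected encoder is fallbacked to CV_8U.
```

View pics/c4.png

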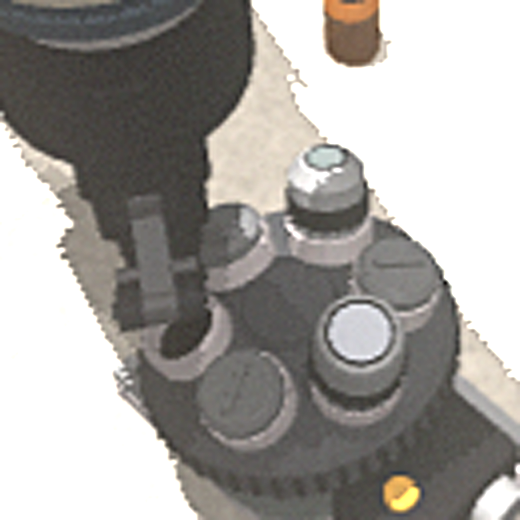

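The crop shows the fingertips hanging just above the open ring, clear of the caps and objectives. Readings agree with the target, so I'm handing in.

```bash
python3 -c "
from h import *
print(sign_off());s=sense();print(s['clock'],s['eef_pos'],s['contact_force'])"
```

```text
the job is handed in; nothing more can be done
None
the job is handed in; nothing more can be done
```

I handed the job in while the fingers, shut, were still pointing at the open port. The sign-off gives no verdict.

- **Oil objective:** the fingertips held for about 2.4 s at about 22 mm above its front lens. By the readings they were within about 2 mm sideways of the lens position I measured.
- **Open port:** I moved across with the fingertips at about 230 mm, then came down to about 27 mm above the mouth. The TCP read (554, -198, 104), against a measured port position of (554, -198, 77).
- **Contact:** the force readings after each move were within about 1 N on each axis. They are not fine enough to confirm the 0.3 N limit, but nothing in the pictures looked touched or moved.
- **One disagreement:** in the scene view the fingertips looked about 4–5 mm left of where the port TCP reading put them. That is within the 15 mm tolerance, so I didn't correct it.

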